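# Dose two vacuum jugs and open the tablet jar for the third

## Robot

A 7-joint arm with a two-finger parallel gripper is mounted at the origin on the work surface. World frame = base frame: x ahead of the robot, y to its left, z up, the work surface at z = 0. Lengths are in m, angles in rad, forces in N, time in s.
With the tool pointing down it reaches from about 0.425 to 0.875 m from the base axis. Payload 4.7 kg.
Tool frame: the origin (TCP) lies at the very end of the fingers, on their centre line; the grasp point (between the pads) lies 19 mm behind it; z points along the fingers, y is the direction in which the jaws open and shut (so a half turn about z gives the same grasp; the last joint's range is limited). The gripper opens to 87 mm and grips with 3 to 60 N. Pads are 19 mm wide; open, the fingers measure 117 mm over their backs; the gripper's body (75 mm by 190 mm) begins 51 mm behind the grasp point.
Start: joints at [-1.136, 0.321, -0.07, 1.45, 0.023, 1.371, -0.057], TCP at [0.266, 0.593, 0.223] pointing down, gripper open.
Joint ranges: [-2.86, 2.86], [-0.3, 2.09], [-1.38, 1.24], [0.06, 2.45], [-1.56, 4.7], [0.09, 2.05], [-2.69, 2.69]. Speed limits (rad/s): [2.57, 2.57, 3.14, 3.14, 3.14, 3.14, 3.14].

## Interface

Orientations are given as a rotation vector (axis times angle).
In Python, from bench import ctrl gives the robot as it stands. The module is installed in compiled form; this text tells all that it offers.
- The arm moves only by the tool move_arm, never from a script. Its arguments are lists of equal length, an entry for each row: "dp": the shift along the tool's x, y, z in units of 30 mm (1.0 is 30 mm), a list of three; "turn": the turn about the tool's z in units of 5 degrees (1.0 is 5 degrees); "jaw": the opening, from -1 (shut) to 1 (fully open). A call has 1 to 5 rows; each row is the pose to reach, as a shift and turn from the pose commanded when the call began, along the tool's axes at that moment; what a row does not reach only later rows make up. A row lasts 1/10 s, in which the tool goes at most 50 mm and 8.59 degrees, less where a joint would pass 70% of its speed; a pose out of reach is approached as far as the arm can. A call with a gripper value outside its range is refused whole. The fingers move at their own pace and stop on an object; "grip_force" is the grip in N (left out, the last holds). Time passes only in rows, so rows that repeat a pose let the fingers close. It gives the time, the measured TCP pose, the force and the opening at its end, in the units of the state.
- ctrl.get_state(): the state, without advancing time (a new reading comes with each control period).
- ctrl.get_image(name): name is "scene" or "side" or "wrist"; returns the picture (480x640x3 uint8, red, green, blue); there is no depth.
- ctrl.camera_info(name): a dict with "intrinsics" (3x3 intrinsics, pixels), "extrinsics" (4x4, takes a point from world to camera coordinates). Camera axes: x right, y up, looking along -z (the intrinsics and any distortion apply to the point x, -y, -z); pixel columns grow to the right and rows downward; lengths in m; the calibration is good to about 2 mm. The wrist camera is an equidistant fisheye: a pixel r from the principal point sees the ray r / f radians off the axis. A picture is of the moment at which its call begins: read the wrist's pose just before it. camera_info takes no time and is no camera call; for the wrist camera it gives the pose at the moment of the call.
- ctrl.close_job(): hands the job in, once; it reports no verdict.
Trained networks look in the newest picture that a camera, given by its name, has taken for a name from the list of things; names that differ only in an ending like _2 or _b are one class to them, and where a whole thing is asked for, a point or a joint stands for the part that bears it (a point fixed in the world has none). Each returns a list of dicts, best first, with "confidence" (0 to 1); they miss things now and then, are a little off and sometimes report something else, mostly with a low value. They report only what shows in the picture. A call takes as long as a camera call. They do not tell look-alikes from the thing itself.
- ctrl.look_for(camera, target): "rect" ([centre column, centre row, width, height] in pixels, round what is visible of it).
- ctrl.masks_of(camera, target): "region" (480x640 bool, what is visible of it) and "rect" ([centre column, centre row, width, height] in pixels, round what is visible of it).
The state is a dict: "time": time; "joint_positions": joint angles; "qd": joint speeds; "joint_torque": joint torques, N m; "position": TCP position; "tool_rot": TCP orientation; "ft_force": force on the tool from outside, world axes, zero at the start; "torque": the same for the moment, N m; "grip_width": opening from 0.0 (shut) to 1.0 (fully open).
Only numpy, scipy, OpenCV 4.12 (cv2) and the standard library are available. Lean on these libraries where they do the work, as an engineer would, in place of code of your own. Each camera call takes 0.05 s, during which the arm holds its last target. There are 200 camera calls.

## Task

After breakfast the three open vacuum jugs on the tray are cleaned with one cleaning tablet each, but only two loose tablets are left on the slate: drop these two into two different jugs, whichever you like, then open the tablet jar for the third by pressing its safety cap down, twisting it anticlockwise while pressed, and lifting it off. Finish while still holding the cap: level, still and straight above the open jar, 5 to 12 cm higher than it sat. Leave the jugs standing and do not disturb the other things on the counter.

Things in the scene. Friction and masses are not known exactly. Their poses are not given: they have to be found in the camera images.
- tablet_a_mid (a point): centre of a loose round white cleaning tablet, 30 mm across and 12 mm thick, lying flat on the slate (6 mm thick, 80 x 120 mm, fixed), so 12 mm above the counter; z up. The two tablets are alike and lie at least 56 mm apart along the slate's long side.
- tablet_b_mid (a point): centre of a loose round white cleaning tablet, 30 mm across and 12 mm thick, lying flat on the slate (6 mm thick, 80 x 120 mm, fixed), so 12 mm above the counter; z up. The two tablets are alike and lie at least 56 mm apart along the slate's long side.
- jug_a: open steel vacuum jug, 100 mm across, 150 mm high, loose, 0.4 to 0.65 kg, on a drain tray (floor 4 mm over the counter); three alike in a row, centres about 118 mm apart. Origin: centre of its underside, z up along its axis; black handle on its +x side, out to 85 mm. Its round mouth, 150 mm above the origin, is about 50 mm wide inside (neck 65 mm outside) over a hollow 144 mm deep.
- jug_b: open steel vacuum jug, 100 mm across, 150 mm high, loose, 0.4 to 0.65 kg, on a drain tray (floor 4 mm over the counter); three alike in a row, centres about 118 mm apart. Origin: centre of its underside, z up along its axis; black handle on its +x side, out to 85 mm. Its round mouth, 150 mm above the origin, is about 50 mm wide inside (neck 65 mm outside) over a hollow 144 mm deep.
- jug_c: open steel vacuum jug, 100 mm across, 150 mm high, loose, 0.4 to 0.65 kg, on a drain tray (floor 4 mm over the counter); three alike in a row, centres about 118 mm apart. Origin: centre of its underside, z up along its axis; black handle on its +x side, out to 85 mm. Its round mouth, 150 mm above the origin, is about 50 mm wide inside (neck 65 mm outside) over a hollow 144 mm deep.
- jar: white square tablet jar, 78 x 78 mm, strapped in a steel bracket (100 x 100 mm) that is screwed to the counter: it cannot move. Origin: on the counter under the jar's axis, z up. The shoulder ends 112 mm up; above it the round neck, 41 mm wide, has three hooks that hold the cap's lugs.
- jar_rim (a point): centre of the jar's mouth, on its axis 145 mm above the counter. A sprung rubber ring in it pushes the cap up: 6 N at rest, 11 N when the cap is pressed 3 mm (that frees its lugs), 15 N at 6 mm, where the cap meets the rim. Pressed 3.5 to 6 mm, the cap turns anticlockwise seen from above.
- cap_mid (a point): centre of the grey ribbed push-and-turn cap, 58 mm across, 30 mm high, 30 g, locked at the start: skirt's edge 124 mm, centre 139 mm, top 154 mm above the counter; z up, x along the jar's x within 0.02 rad. Kept pressed, it must turn 0.6 rad to be clear of the hooks; it then lifts straight off, anywhere up to 1.5 rad, where it meets a stop (1.05 is the middle). Grip it across its sides from above.
- stopper_0: black jug stopper, 60 mm across, 46 mm high, loose on the tray in front of the jugs; bystander, origin at its underside
- stopper_1: black jug stopper like the other two; bystander, origin at its underside
- stopper_2: black jug stopper like the other two; bystander, origin at its underside
- mug: black mug, 80 mm across, 95 mm high; bystander, origin at its underside
- honey: honey jar with ordinary brass lid, 68 mm across, 95 mm high; bystander, origin at its underside
- teaspoon: steel teaspoon, 140 mm long, lying beyond the slate; bystander, origin at its underside
Mind the look-alikes: they are no part of the job. Leave any purple or turquoise look-alike of the jug_a alone.

How it is judged:
By the outcome, as a careful person would: the job done as asked, in the order asked, and still so for the second after the job is handed in, while the arm keeps its last pose, push and grip.
It also fails if it takes over 67 s, if anything falls off the work surface, if the arm or the gripper's body presses on something with over 40 N, if the wrist force passes 120 N, or if a joint passes its speed limit or range.

## Working session

There is one attempt and no reset: what is moved stays moved. The work goes in short steps, Python scripts to look and compute and a tool call to move; the robot and the scene stay as the last step left them, time stands still between calls to the robot, and variables do not carry over. Pictures are saved under pics/ and viewed, about 8 in all and at most 12, crops included, and the job is handed in when it is done.

Besides the shell and the picture viewer there is one more tool, called after "Emit:" by a JSON object that holds its "fn" and its "kwargs". move_arm: Moves the arm, as the interface text tells. Its arguments: {"type":"object","properties":{"dp":{"type":"array","items":{"type":"array","items":{"type":"number"}}},"turn":{"type":"array","items":{"type":"number"}},"jaw":{"type":"array","items":{"type":"number"}},"grip_force":{"type":"number"}},"required":["dp","turn","jaw"]}

```bash
mkdir -p pics
cat > h.py <<'E'
import numpy as np, cv2
from bench import ctrl
from scipy.spatial.transform import Rotation as R
def ray(cam,u,v,info=None):
    i=info or ctrl.camera_info(cam); K=np.array(i["intrinsics"]); E=np.array(i["extrinsics"])
    x=(u-K[0,2])/K[0,0]; y=(v-K[1,2])/K[1,1]
    if cam=="wrist":
        r=np.hypot(x,y); s=np.sin(r)/r if r>1e-9 else 1; d=np.array([x*s,y*s,np.cos(r)])
    else: d=np.array([x,y,1.])
    d=d*[1,-1,-1]; Rm=E[:3,:3]; return -Rm.T@E[:3,3], Rm.T@d
def onz(cam,u,v,z,info=None):
    o,d=ray(cam,u,v,info); return o+d*(z-o[2])/d[2]
def proj(cam,p,info=None):
    i=info or ctrl.camera_info(cam); K=np.array(i["intrinsics"]); E=np.array(i["extrinsics"])
    c=(E[:3,:3]@np.asarray(p)+E[:3,3])*[1,-1,-1]
    if cam=="wrist":
        n=np.hypot(c[0],c[1]); t=np.arctan2(n,c[2]); c=np.array([c[0]/n*t,c[1]/n*t,1])
    else: c=c/c[2]
    return K[0,0]*c[0]+K[0,2],K[1,1]*c[1]+K[1,2]
def save(cam,name):
    im=ctrl.get_image(cam); cv2.imwrite(f"pics/{name}.png",im[:,:,::-1]); return im
E
python3 - <<'E'
from h import *
for c in ["scene","side","wrist"]:
    save(c,c+"0"); i=ctrl.camera_info(c); print(c,np.round(i["intrinsics"],1).tolist(),np.round(ray(c,320,240),3).tolist())
    for t,z in [("tablet_a_mid",.018),("jug_a",.154),("jar",.1),("cap_mid",.154),("stopper_0",.03),("mug",.05),("honey",.05)]:
        for d in ctrl.look_for(c,t): print(t,round(d["confidence"],2),np.round(d["rect"]).tolist(),np.round(onz(c,*d["rect"][:2],z,i),3).tolist())
s=ctrl.get_state(); print(s)
E
```

```text
scene [[472.4, 0.0, 319.8], [0.0, 472.4, 236.9], [0.0, 0.0, 1.0]] [[1.186, 0.187, 1.12], [-0.523, -0.099, -0.847]]
tablet_a_mid 0.5 [245.0, 220.0, 11.0, 9.0] [0.476, -0.164, 0.018]
jug_a 0.88 [360.0, 278.0, 58.0, 63.0] [0.676, 0.181, 0.154]
jug_a 0.85 [498.0, 309.0, 64.0, 53.0] [0.697, 0.491, 0.154]
jug_a 0.83 [493.0, 212.0, 48.0, 65.0] [0.432, 0.486, 0.154]
jug_a 0.63 [412.0, 217.0, 51.0, 58.0] [0.482, 0.288, 0.154]
jug_a 0.58 [388.0, 245.0, 54.0, 58.0] [0.575, 0.236, 0.154]
jar 0.94 [188.0, 235.0, 56.0, 54.0] [0.601, -0.271, 0.1]
jar 0.62 [352.0, 235.0, 24.0, 20.0] [0.526, 0.146, 0.1]
jar 0.3 [175.0, 213.0, 20.0, 24.0] [0.54, -0.327, 0.1]
cap_mid 0.76 [176.0, 211.0, 24.0, 23.0] [0.568, -0.3, 0.154]
stopper_0 0.82 [378.0, 207.0, 18.0, 18.0] [0.373, 0.203, 0.03]
stopper_0 0.7 [353.0, 235.0, 24.0, 25.0] [0.482, 0.144, 0.03]
stopper_0 0.53 [327.0, 264.0, 20.0, 28.0] [0.582, 0.091, 0.03]
mug 0.83 [253.0, 306.0, 38.0, 52.0] [0.741, -0.067, 0.05]
honey 0.76 [205.0, 295.0, 33.0, 37.0] [0.734, -0.192, 0.05]
honey 0.41 [327.0, 265.0, 18.0, 25.0] [0.597, 0.093, 0.05]
side [[601.8, 0.0, 324.5]
[... 1373 characters left out ...]
0.449, -0.09, 0.1]
{'time': 1.2, 'joint_positions': array([-1.13589003,  0.32097925, -0.07010143,  1.45050137,  0.02255915,
        1.37080154, -0.05691059]), 'qd': array([ 0.00045359,  0.00055237, -0.0007774 , -0.00101625,  0.00045794,
       -0.00081798,  0.0005926 ]), 'joint_torque': array([ 3.70274911e-04, -4.91100168e+01, -4.02963879e-01, -3.12776077e+01,
       -6.39606896e-02,  3.39032058e-02,  1.14198085e-05]), 'position': array([0.26553883, 0.59330669, 0.22259932]), 'tool_rot': array([6.56127121e-01, 3.07228762e+00, 1.45937558e-04]), 'ft_force': array([-0.07965126, -0.66755345,  0.74441837]), 'torque': array([-0.00368339,  0.07858307,  0.01528572]), 'grip_width': 0.9998320157216644}
```

View pics/scene0.png

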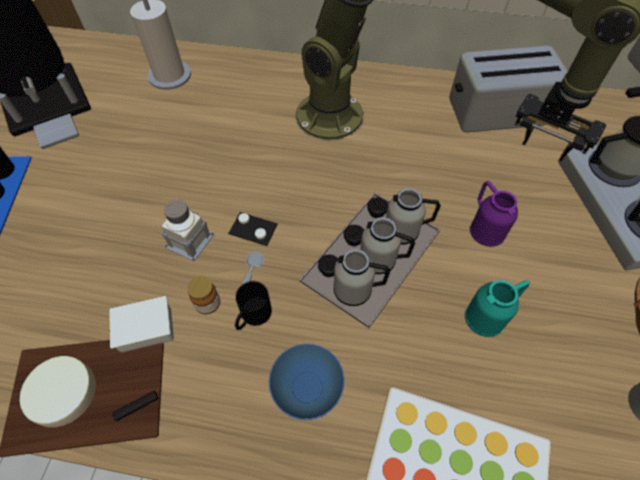

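View pics/side0.png

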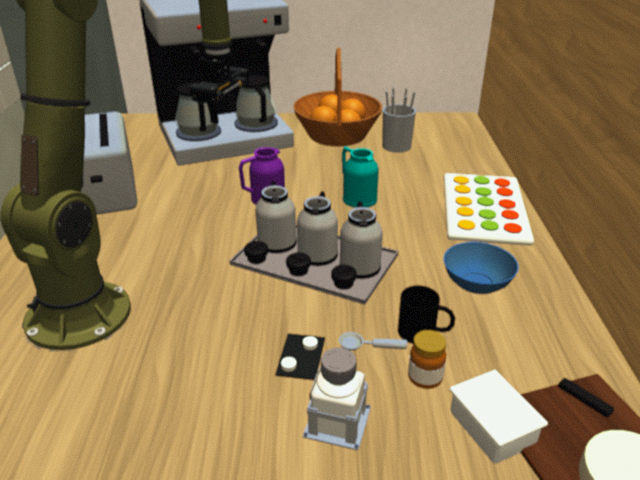

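The scene shows three steel jugs on the tray with mouths near (411,196), (383,228) and (355,261). The tablets are on the slate near (244,217) and (260,233), and the capped jar is near (177,211). Purple (495,215) and turquoise (495,305) are the look-alikes. The side view agrees. Next I localise things more precisely.

Run:
```python
from h import *
S={}
for c,(r0,r1,c0,c1) in {"scene":(205,250,225,285),"side":(330,382,275,328)}.items():
    im=cv2.imread(f"pics/{c}0.png"); g=cv2.cvtColor(im,cv2.COLOR_BGR2GRAY)[r0:r1,c0:c1]
    hsv=cv2.cvtColor(im,cv2.COLOR_BGR2HSV)[r0:r1,c0:c1]
    m=((g>170)&(hsv[...,1]<40)).astype(np.uint8)
    n,l,st,ce=cv2.connectedComponentsWithStats(m)
    for k in range(1,n):
        if st[k,4]>20: print(c,st[k,4],ce[k]+[c0,r0],np.round(onz(c,*(ce[k]+[c0,r0]),.016),4))
# caps: both camera triangulate top
def tri(a,b):
    (o1,d1),(o2,d2)=a,b
    A=np.c_[d1,-d2]; t=np.linalg.lstsq(A,o2-o1,rcond=None)[0]; p,q=o1+t[0]*d1,o2+t[1]*d2
    return np.round((p+q)/2,4),np.linalg.norm(p-q)
print("cap",tri(ray("scene",176,211),ray("side",339,366)))
for n,(a,b) in enumerate([((411,196),(274,193)),((383,228),(318,204)),((355,261),(361,215))]): print("jugmouth",onz("scene",*a,.154),onz("side",*b,.154))
for n,(a,b) in enumerate([((378,207),(255,253)),((353,235),(299,265)),((327,264),(345,279))]): print("stop",tri(ray("scene",*a),ray("side",*b)))
ims=[cv2.resize(cv2.imread(f"pics/{c}0.png")[a:b,d:e],(400,300),interpolation=cv2.INTER_CUBIC) for c,a,b,d,e in [("scene",180,276,330,458),("scene",190,262,150,246),("side",170,290,230,390),("side",330,450,270,430)]]
cv2.imwrite("pics/crop1.png",np.vstack([np.hstack(ims[:2]),np.hstack(ims[2:])]))
```

```text
scene 59 [243.13559322 217.30508475] [ 0.467  -0.1723  0.016 ]
scene 62 [259.85483871 232.5483871 ] [ 0.509  -0.1125  0.016 ]
side 128 [309.640625  341.1328125] [ 0.5086 -0.1084  0.016 ]
side 140 [288.17142857 362.10714286] [ 0.4669 -0.1679  0.016 ]
side 40 [320.875 378.8  ] [ 0.5305 -0.2132  0.016 ]
cap (array([ 0.5599, -0.3056,  0.1415]), np.float64(0.0002556382688715989))
jugmouth [0.41675927 0.27936434 0.154     ] [0.42142666 0.26979751 0.154     ]
jugmouth [0.52754854 0.2193884  0.154     ] [0.52830916 0.21430136 0.154     ]
jugmouth [0.63181719 0.16476914 0.154     ] [0.62657367 0.16212006 0.154     ]
stop (array([0.3717, 0.2015, 0.025 ]), np.float64(0.0023489193639282357))
stop (array([0.4809, 0.1446, 0.0283]), np.float64(0.002736569385166001))
stop (array([0.5861, 0.0891, 0.0287]), np.float64(0.0075617665711471315))
```

View pics/crop1.png

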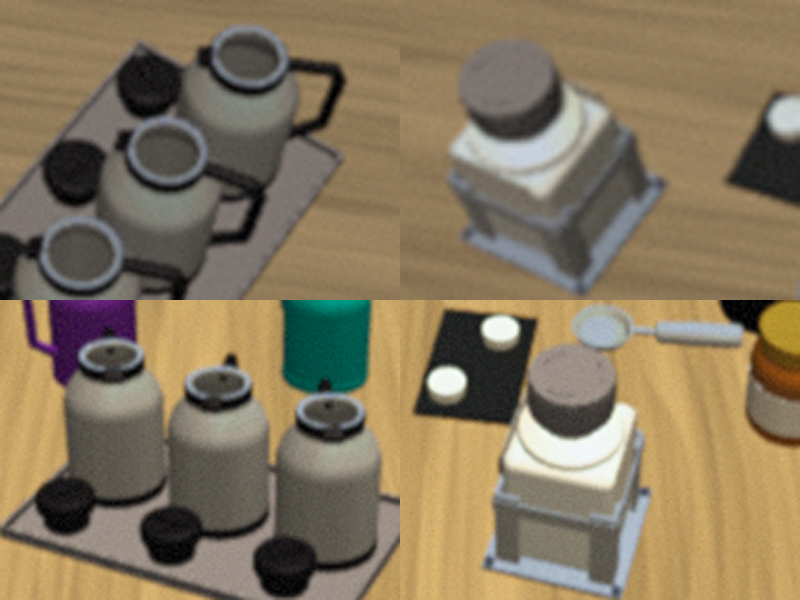

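The crop confirms all mouths are open, both tablets lie flat, and the cap is on. I rise and move over the jugs for a wrist view.

Emit:
{"fn": "move_arm", "kwargs": {"dp": [[0,0,-1.5],[0,0,-3],[-1.5,-0.9,-3.6],[-3,-1.8,-3.6],[-4.5,-2.7,-3.6]], "turn": [0,0,0,0,0], "jaw": [1,1,1,1,1]}}

```text
time: 1.7
position: [0.3507, 0.4717, 0.3318]
tool_rot: [0.654, 3.072, 0.004]
ft_force: [1.4, 0.6, -0.6]
grip_width: 1.001
```

Emit:
{"fn": "move_arm", "kwargs": {"dp": [[-1.5,-0.9,0],[-3,-1.8,0],[-4.5,-2.7,0],[-6,-3.6,0],[-7.3,-4.5,0]], "turn": [0,0,0,0,0], "jaw": [1,1,1,1,1]}}

```text
time: 2.2
position: [0.4917, 0.2643, 0.3308]
tool_rot: [0.656, 3.072, 0.001]
ft_force: [1.3, 0.5, 0.1]
grip_width: 1.0
```

```bash
cat >> h.py <<'E'
def to(p,yaw=None):
    """print dp and turn for tool-down target p, yaw=world angle (deg) of tool y"""
    s=ctrl.get_state(); M=R.from_rotvec(s["tool_rot"]).as_matrix(); y=np.degrees(np.arctan2(M[1,1],M[0,1]))
    d=M.T@(np.asarray(p)-s["position"])
    print("pos",np.round(s["position"],4),"yaw",round(y,2),"z",np.round(M[:,2],3),"dp",np.round(d/.03,2),"turn",None if yaw is None else round((y-yaw)/5,2),"q",np.round(s["joint_positions"],2),"F",np.round(s["ft_force"],1),"w",round(s["grip_width"],3),"t",round(s["time"],2))
E
python3 - <<'E'
from h import *
to([.488,-.14,.3],55)
i=ctrl.camera_info("wrist"); save("wrist","w1"); print(np.round(ray("wrist",313,238,i),3).tolist())
for d in ctrl.masks_of("wrist","jug_a"): print(round(d["confidence"],2),np.round(d["rect"]))
for p in [(.419,.274),(.528,.217),(.63,.163)]: print(np.round(proj("wrist",[*p,.154],i)))
E
```

```text
pos [0.4917 0.2643 0.3308] yaw 65.89 z [ 0.001  0.001 -1.   ] dp [ -5.39 -12.35   1.02] turn 2.18 q [-0.72  0.09  0.19  1.51 -0.02  1.54  0.62] F [1.3 0.5 0.1] w 1.0 t 2.2
[[0.415, 0.299, 0.492], [0.275, -0.123, -0.954]]
0.97 [310. 240. 124. 105.]
0.73 [301. 329. 106. 103.]
0.71 [531. 233. 111. 106.]
0.65 [311. 138. 118.  98.]
0.56 [474.  42. 113.  83.]
[289. 140.]
[284. 268.]
[280. 362.]
```

View pics/w1.png

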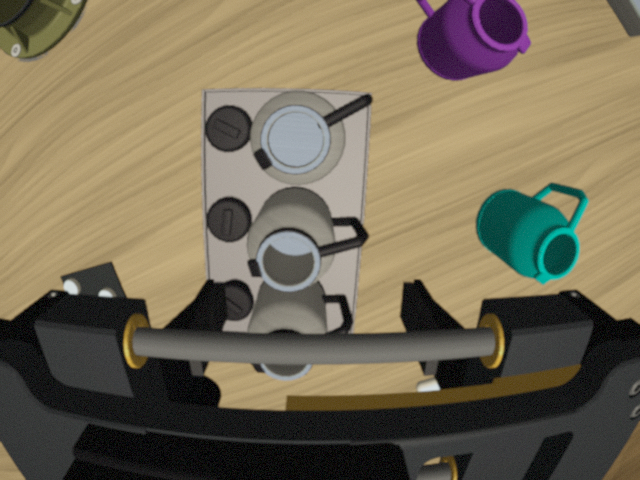

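The wrist view shows the mouths at about (297,139), (289,261) and (287,358, behind the rod). I convert these and move over the slate.

Run:
```python
from h import *
i=ctrl.camera_info("wrist")
for u,v in [(297,139),(289,261),(287,358)]: print(np.round(onz("wrist",u,v,.154,i),4))
im=cv2.imread("pics/w1.png"); hsv=cv2.cvtColor(im,cv2.COLOR_BGR2HSV)
g=cv2.GaussianBlur(im,(3,3),0)
h=cv2.cvtColor(g,cv2.COLOR_BGR2HSV); m=((h[...,0]>90)&(h[...,0]<125)&(h[...,2]>140)&(h[...,1]>18)).astype(np.uint8)
for (u,v) in [(297,139),(289,261)]:
    mm=np.zeros_like(m); mm[v-45:v+45,u-45:u+45]=m[v-45:v+45,u-45:u+45]
    c=max(cv2.findContours(mm,cv2.RETR_EXTERNAL,cv2.CHAIN_APPROX_NONE)[0],key=cv2.contourArea)
    e=cv2.fitEllipse(cv2.convexHull(c)); print(e,np.round(onz("wrist",*e[0],.154,i),4))
```

```text
[0.4254 0.274  0.154 ]
[0.5278 0.2164 0.154 ]
[0.631  0.1624 0.154 ]
((294.9915771484375, 139.09336853027344), (66.60112762451172, 67.55010223388672), 86.06257629394531) [0.4247 0.2723 0.154 ]
((287.89788818359375, 261.1758728027344), (58.391639709472656, 62.25697708129883), 101.7974853515625) [0.5275 0.2153 0.154 ]
```

Emit:
{"fn": "move_arm", "kwargs": {"dp": [[-0.6,-1.4,0.1],[-1.2,-2.8,0.2],[-1.8,-4.2,0.3],[-2.4,-5.6,0.4],[-3.0,-7.0,0.5]], "turn": [0.5,1.0,1.5,2.0,2.2], "jaw": [1,1,1,1,1]}}

```text
time: 2.8
position: [0.4868, 0.0361, 0.3157]
tool_rot: [0.949, 2.994, 0.001]
ft_force: [0.5, -0.1, 0.4]
grip_width: 0.996
```

Run:
```python
from h import *
to([.488,-.14,.24],55)
```

```text
pos [0.4868 0.0361 0.3157] yaw 54.83 z [ 0.001  0.001 -1.   ] dp [-3.41 -4.78  2.52] turn -0.03 q [-0.53 -0.07  0.38  1.7   0.03  1.51  0.81] F [ 0.5 -0.1  0.4] w 0.996 t 2.8
```

Emit:
{"fn": "move_arm", "kwargs": {"dp": [[-0.7,-1.0,0.4],[-1.4,-2.0,0.8],[-2.1,-3.0,1.3],[-2.8,-4.0,1.8],[-3.4,-4.8,2.2]], "turn": [0,0,0,0,0], "jaw": [0.5,0.5,0.5,0.5,0.5]}}

```text
time: 3.3
position: [0.4872, -0.1409, 0.2491]
tool_rot: [0.95, 2.994, 0.0]
ft_force: [-0.0, 0.5, -0.7]
grip_width: 0.759
```

Emit:
{"fn": "move_arm", "kwargs": {"dp": [[0,0,0],[0,0,0]], "turn": [0,0], "jaw": [0.5,0.5]}}

```text
time: 3.5
position: [0.4876, -0.1388, 0.2495]
tool_rot: [-0.95, -2.994, -0.001]
ft_force: [0.2, 1.1, 0.3]
grip_width: 0.752
```

Run:
```python
from h import *
i=ctrl.camera_info("wrist"); im=save("wrist","w2"); to([.509,-.1105,.1])
g=cv2.cvtColor(im,cv2.COLOR_RGB2HSV); m=((g[...,2]>170)&(g[...,1]<45)).astype(np.uint8)
n,l,st,ce=cv2.connectedComponentsWithStats(m)
for k in range(1,n):
    if st[k,4]>150: print(st[k],np.round(ce[k],1),np.round(onz("wrist",*ce[k],.016,i),4))
for d in ctrl.masks_of("wrist","tablet_a_mid"): print(round(d["confidence"],2),np.round(d["rect"]),np.round(onz("wrist",*d["rect"][:2],.016,i),4))
for t in ["cap_mid","teaspoon"]:
  for d in ctrl.look_for("wrist",t): print(t,round(d["confidence"],2),np.round(d["rect"]),np.round(onz("wrist",*d["rect"][:2],.154 if t[0]=="c" else 0,i),4))
```

```text
pos [ 0.4881 -0.1377  0.2498] yaw 54.93 z [ 0.     0.001 -1.   ] dp [-0.05  1.14  4.99] turn None q [-0.36 -0.01  0.58  1.78  0.01  1.38  1.18] F [0.1 0.4 0. ] w 0.753 t 3.55
[267 190  27  26 554] [279.8 202.5] [ 0.4663 -0.1676  0.016 ]
[334 190  27  26 554] [346.8 202.4] [ 0.5081 -0.108   0.016 ]
[375 242  24  27 445] [386.7 255.2] [ 0.5857 -0.1043  0.016 ]
[262 281  23  51 309] [271.8 308.1] [ 0.5638 -0.253   0.016 ]
[241 363  29  22 432] [256.1 372.6] [ 0.6301 -0.3321  0.016 ]
0.86 [282. 199.  27.  27.] [ 0.4647 -0.1637  0.016 ]
cap_mid 0.68 [231. 385.  37.  42.] [ 0.5558 -0.2765  0.154 ]
teaspoon 0.65 [399. 278.  59.  81.] [ 0.6271 -0.1072  0.    ]
teaspoon 0.46 [237. 332. 105. 121.] [ 0.5724 -0.3197  0.    ]
```

View pics/w2.png

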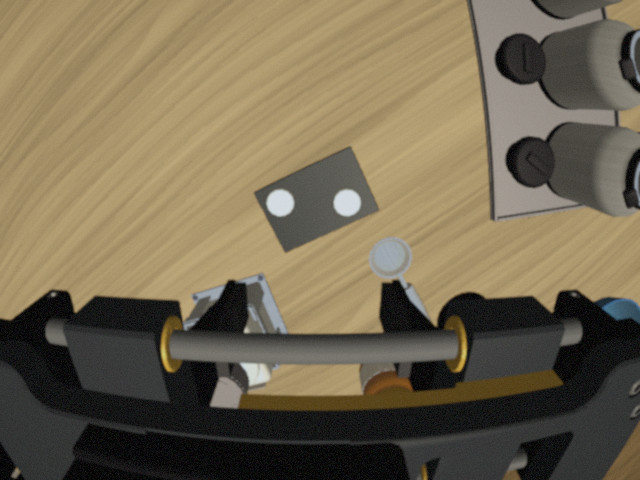

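The tablets are at pixels (280,202) and (347,202), cleanly aligned with the jaw axis. The jar and spoon are clear of the descent, so I go down on tablet B.

Emit:
{"fn": "move_arm", "kwargs": {"dp": [[0,0.4,1],[0,0.8,2.4],[0,1.15,3.8],[0,1.15,5.2],[0,1.15,6.4]], "turn": [0,0,0,0,0], "jaw": [0.3,0.3,0.3,0.3,0.3]}}

```text
time: 4.2
position: [0.5076, -0.1086, 0.0558]
tool_rot: [-0.943, -2.996, -0.001]
ft_force: [1.1, -0.7, 0.6]
grip_width: 0.651
```

Emit:
{"fn": "move_arm", "kwargs": {"dp": [[0,0,0],[0,0,0]], "turn": [0,0], "jaw": [0.3,0.3]}}

```text
time: 4.4
position: [0.508, -0.11, 0.0582]
tool_rot: [-0.946, -2.996, 0.0]
ft_force: [0.5, -0.3, -0.4]
grip_width: 0.656
```

Run:
```python
from h import *
to([.5085,-.1095,.009],54.93)
i=ctrl.camera_info("wrist"); im=save("wrist","w3")
g=cv2.cvtColor(im,cv2.COLOR_RGB2HSV); m=((g[...,2]>150)&(g[...,1]<45)).astype(np.uint8)
n,l,st,ce=cv2.connectedComponentsWithStats(m)
for k in range(1,n):
    if st[k,4]>300: print(st[k],np.round(onz("wrist",*ce[k],.015,i),4))
```

```text
pos [ 0.508  -0.11    0.0582] yaw 54.95 z [-0. -0. -1.] dp [-0.    0.02  1.64] turn 0.0 q [-0.35  0.21  0.56  1.98 -0.13  0.99  1.24] F [ 0.5 -0.3 -0.4] w 0.656 t 4.4
[ 564   51   76  238 7298] [0.5647 0.0819 0.015 ]
[ 174  246   46   45 1599] [ 0.4664 -0.1679  0.015 ]
[ 291  246   50   47 1823] [ 0.5083 -0.1082  0.015 ]
[356 364  42  21 428] [ 0.5962 -0.1202  0.015 ]
```

View pics/w3.png

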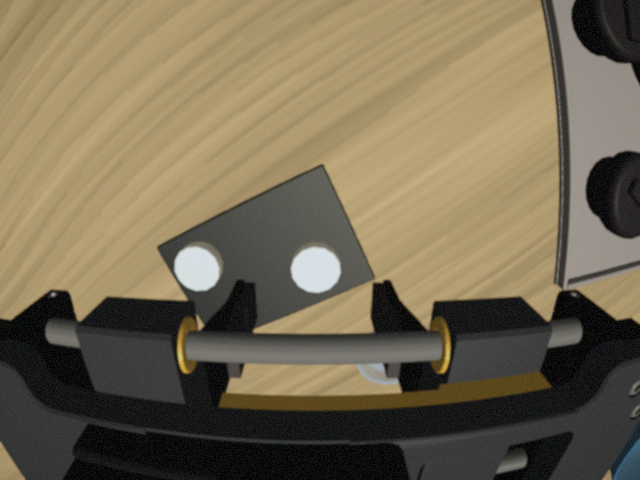

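Tablet B at (316,269) is midway between the fingers. I descend, close with 20 N and lift.

Emit:
{"fn": "move_arm", "kwargs": {"dp": [[0,0.03,0.6],[0,0.03,1.1],[0,0.03,1.4],[0,0.03,1.62],[0,0.03,1.62]], "turn": [0,0,0,0,0], "jaw": [0.2,0.2,0.2,0.2,0.0], "grip_force": 20}}

```text
time: 4.95
position: [0.5077, -0.1098, 0.0084]
tool_rot: [-0.947, -2.994, 0.0]
ft_force: [0.3, -0.5, -0.8]
grip_width: 0.571
```

Emit:
{"fn": "move_arm", "kwargs": {"dp": [[0,0,0],[0,0,0],[0,0,0],[0,0,0],[0,0,0]], "turn": [0,0,0,0,0], "jaw": [-1,-1,-1,-1,-1]}}

```text
time: 5.45
position: [0.5086, -0.1099, 0.0094]
tool_rot: [0.947, 2.994, 0.0]
ft_force: [-0.1, -0.3, 3.3]
grip_width: 0.332
```

Emit:
{"fn": "move_arm", "kwargs": {"dp": [[0,0,0],[0,0,0],[0,0,0],[0,0,-0.4],[0,0,-1]], "turn": [0,0,0,0,0], "jaw": [-1,-1,-1,-1,-1]}}

```text
time: 5.95
position: [0.5066, -0.1097, 0.0384]
tool_rot: [-0.947, -2.992, 0.002]
ft_force: [0.5, 0.8, -0.9]
grip_width: 0.336
```

Run:
```python
from h import *
to([.631,.161,.22],54.93)
```

```text
pos [ 0.5066 -0.1097  0.0384] yaw 54.88 z [-0.003 -0.    -1.   ] dp [ 1.81  9.75 -6.07] turn -0.01 q [-0.34  0.24  0.56  1.99 -0.15  0.95  1.25] F [ 0.5  0.8 -0.9] w 0.336 t 5.95
```

Held (width about 29 mm). I carry it to the front jug, rising first.

Emit:
{"fn": "move_arm", "kwargs": {"dp": [[0,0,-1.5],[0,0,-3],[0.1,0.6,-4.5],[0.35,1.9,-5.6],[0.6,3.2,-6.1]], "turn": [0,0,0,0,0], "jaw": [-1,-1,-1,-1,-1]}}

```text
time: 6.45
position: [0.55, -0.0212, 0.2264]
tool_rot: [0.951, 2.989, 0.004]
ft_force: [0.8, 0.6, -0.5]
grip_width: 0.331
```

Emit:
{"fn": "move_arm", "kwargs": {"dp": [[0.2,1.3,0],[0.5,2.7,0],[0.8,4.2,0],[1.05,5.5,0],[1.2,6.5,0]], "turn": [0,0,0,0,0], "jaw": [-1,-1,-1,-1,-1]}}

```text
time: 6.95
position: [0.6311, 0.1627, 0.2217]
tool_rot: [-0.943, -2.996, -0.0]
ft_force: [1.1, -0.1, -0.5]
grip_width: 0.333
```

Emit:
{"fn": "move_arm", "kwargs": {"dp": [[0,0,0],[0,0,0]], "turn": [0,0], "jaw": [-1,-1]}}

```text
time: 7.15
position: [0.6308, 0.1595, 0.2215]
tool_rot: [-0.946, -2.995, 0.003]
ft_force: [-0.4, -1.2, 0.0]
grip_width: 0.334
```

Run:
```python
from h import *
to([.631,.161,.167],54.93)
i=ctrl.camera_info("wrist"); im=save("wrist","w4"); print(np.round(proj("wrist",[.631,.161,.154],i)))
for d in ctrl.look_for("wrist","jug_a"): print(round(d["confidence"],2),np.round(d["rect"]))
```

```text
pos [0.6308 0.1595 0.2215] yaw 54.96 z [-0.001 -0.001 -1.   ] dp [0.02 0.05 1.82] turn 0.01 q [-0.61  0.34  0.41  1.46 -0.13  1.37  0.77] F [-0.4 -1.2  0. ] w 0.334 t 7.15
[315. 255.]
0.89 [290.  10.  82.  21.]
0.77 [584.  52. 110. 102.]
0.66 [324.  74. 178. 127.]
0.62 [340. 219. 162. 135.]
0.31 [ 40. 254.  20.  20.]
```

View pics/w4.png

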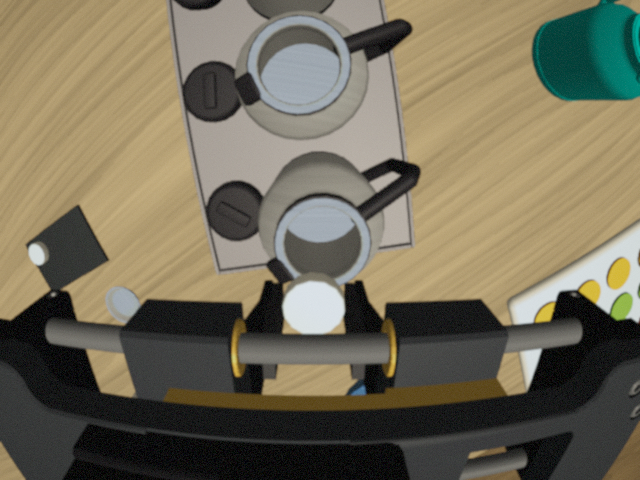

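Tablet in the jaws at (314,304). The front jug's rim is centred at about (323,240), slightly off my prediction of (315,255), and the middle jug's is at (298,64). I refine from these.

Run:
```python
from h import *
i=ctrl.camera_info("wrist")
for u,v in [(323,240),(298,64),(314,304)]: print(np.round(onz("wrist",u,v,.154,i),4), np.round(onz("wrist",u,v,.232,i),4))
# rim fit: adjust centre by projecting outer ring circle r=.0325 at z .154; test edge strength
im=cv2.cvtColor(cv2.imread("pics/w4.png"),cv2.COLOR_BGR2HSV).astype(float)
m=((im[...,0]>95)&(im[...,0]<125)&(im[...,1]>25)&(im[...,2]>120)).astype(float)
a=np.linspace(0,2*np.pi,72,endpoint=False)
for x0,y0 in [(.631,.161),(.5275,.216)]:
  best=[]
  for dx in np.arange(-.016,.0161,.001):
    for dy in np.arange(-.016,.0161,.001):
      s=0
      for r,w in ((.029,1),(.036,-1)):
        for t in a[::2]:
          u,v=proj("wrist",[x0+dx+r*np.cos(t),y0+dy+r*np.sin(t),.154],i); u,v=int(round(u)),int(round(v))
          if 0<=v<270 and 0<=u<640: s+=w*m[v,u]
      best.append((s,x0+dx,y0+dy))
  best.sort(reverse=True); print(best[0], np.mean(best[:10],axis=0))
```

```text
[0.6259 0.1691 0.154 ] [0.6043 0.1819 0.232 ]
[0.526  0.2207 0.154 ] [0.5383 0.2159 0.232 ]
[0.6606 0.1375 0.154 ] [0.6272 0.161  0.232 ]
(np.float64(8.0), np.float64(0.629), np.float64(0.16600000000000004)) [6.     0.6308 0.1663]
(np.float64(17.0), np.float64(0.5265), np.float64(0.22000000000000003)) [12.6     0.5259  0.2217]
```

Emit:
{"fn": "move_arm", "kwargs": {"dp": [[0.1,0.1,0.5],[0.17,0.15,1.0],[0.17,0.15,1.5],[0.17,0.15,1.9],[0.17,0.15,1.93]], "turn": [0,0,0,0,0], "jaw": [-1,-1,-1,-1,-1]}}

```text
time: 7.75
position: [0.6281, 0.1653, 0.161]
tool_rot: [-0.947, -2.992, 0.004]
ft_force: [-0.0, 1.4, -0.4]
grip_width: 0.336
```

Emit:
{"fn": "move_arm", "kwargs": {"dp": [[0,0,0],[0,0,0],[0,0,0]], "turn": [0,0,0], "jaw": [-1,-1,-1]}}

```text
time: 8.05
position: [0.6303, 0.1659, 0.165]
tool_rot: [0.947, 2.994, 0.002]
ft_force: [-0.4, 0.6, -0.1]
grip_width: 0.33
```

Run:
```python
from h import *
to([.629,.166,.163],54.93)
a=[];
for c in ["wrist","side"]: save(c,"d1"+c)
w=cv2.imread("pics/d1wrist.png")[150:390,190:510]; s=cv2.resize(cv2.imread("pics/d1side.png")[120:300,240:480],(480,360),interpolation=cv2.INTER_CUBIC)
cv2.imwrite("pics/d1.png",np.hstack([cv2.resize(w,(320,240))[:240],s[60:300]]))
```

```text
pos [0.6303 0.1659 0.165 ] yaw 54.88 z [ 0.002  0.001 -1.   ] dp [ 0.04 -0.02  0.07] turn -0.01 q [-0.61  0.37  0.4   1.54 -0.15  1.26  0.77] F [-0.4  0.6 -0.1] w 0.33 t 8.05
```

View pics/d1.png

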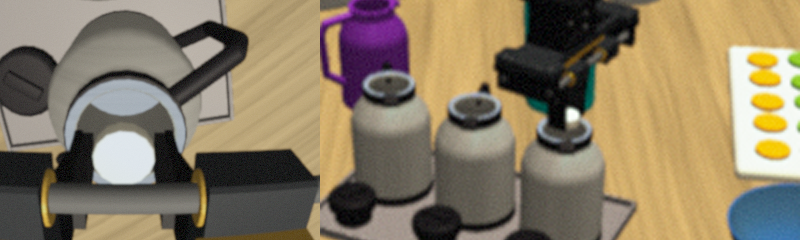

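The tablet at crop (124,157) is centred in the mouth and the side view agrees. I release it and rise.

Emit:
{"fn": "move_arm", "kwargs": {"dp": [[0,0,0],[0,0,0],[0,0,0],[0,0,0],[0,0,0]], "turn": [0,0,0,0,0], "jaw": [-0.1,0.1,0.2,0.3,0.3]}}

```text
time: 8.65
position: [0.6297, 0.1659, 0.164]
tool_rot: [0.948, 2.995, 0.0]
ft_force: [-1.1, -0.2, -0.3]
grip_width: 0.63
```

Emit:
{"fn": "move_arm", "kwargs": {"dp": [[0,0,-1],[0,0,-2.4],[0,-0.5,-3.5],[0,-1.5,-3.5],[0,-2.5,-3.5]], "turn": [0,0,0,0,0], "jaw": [0.3,0.3,0.3,0.3,0.3]}}

```text
time: 9.15
position: [0.5869, 0.1041, 0.2705]
tool_rot: [0.945, 2.993, 0.002]
ft_force: [-0.8, -0.5, -0.8]
grip_width: 0.65
```

Run:
```python
from h import *
to([.4665,-.169,.06],54.93)
i=ctrl.camera_info("wrist"); im=save("wrist","w5"); print(np.round(proj("wrist",[.629,.166,.154],i)))
save("side","s5"); save("scene","c5")
a=cv2.resize(cv2.imread("pics/w5.png"),(400,300)); b=cv2.resize(cv2.imread("pics/c5.png")[180:300,320:480],(400,300),interpolation=3)
cv2.imwrite("pics/d2.png",np.hstack([a,b]))
```

```text
pos [0.5869 0.1041 0.2705] yaw 54.94 z [ 0.003  0.    -1.   ] dp [-1.93 -9.77  7.  ] turn 0.0 q [-0.6   0.19  0.44  1.54 -0.08  1.43  0.8 ] F [-0.8 -0.5 -0.8] w 0.65 t 9.15
[406. 233.]
```

View pics/d2.png

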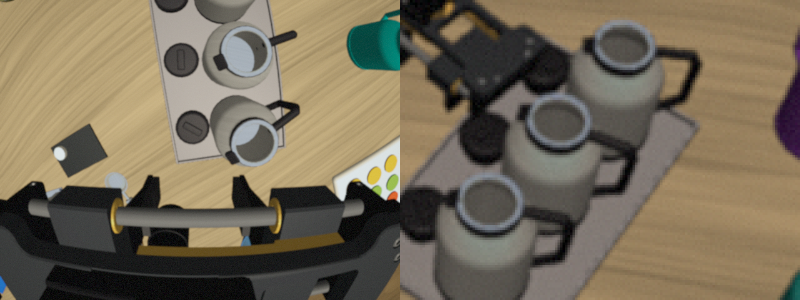

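The jaws are empty and no tablet is on the tray, so it went into the jug, which still stands. 9 pictures used. Next is tablet A.

Emit:
{"fn": "move_arm", "kwargs": {"dp": [[-0.3,-1.4,0],[-0.6,-2.9,0],[-0.9,-4.4,0],[-1.2,-5.9,0.3],[-1.5,-7.4,0.8]], "turn": [0,0,0,0,0], "jaw": [0.3,0.3,0.3,0.3,0.3]}}

```text
time: 9.8
position: [0.4963, -0.1037, 0.2457]
tool_rot: [0.944, 2.993, 0.002]
ft_force: [0.7, -0.3, 0.6]
grip_width: 0.652
```

Emit:
{"fn": "move_arm", "kwargs": {"dp": [[-0.2,-1.0,1],[-0.4,-2.0,2.2],[-0.43,-2.37,3.6],[-0.43,-2.37,5],[-0.43,-2.37,6.2]], "turn": [0,0,0,0,0], "jaw": [0.3,0.3,0.3,0.3,0.3]}}

```text
time: 10.3
position: [0.4654, -0.1682, 0.0572]
tool_rot: [-0.948, -2.995, -0.001]
ft_force: [1.1, 0.4, 0.1]
grip_width: 0.65
```

Emit:
{"fn": "move_arm", "kwargs": {"dp": [[0,0,0],[0,0,0]], "turn": [0,0], "jaw": [0.3,0.3]}}

```text
time: 10.5
position: [0.4659, -0.1684, 0.0594]
tool_rot: [-0.946, -2.995, 0.001]
ft_force: [0.4, -0.2, 0.3]
grip_width: 0.65
```

Run:
```python
from h import *
to([.4665,-.169,.009],54.93)
i=ctrl.camera_info("wrist"); im=save("wrist","w6")
g=cv2.cvtColor(im,cv2.COLOR_RGB2HSV); m=((g[...,2]>150)&(g[...,1]<45)).astype(np.uint8)
n,l,st,ce=cv2.connectedComponentsWithStats(m)
for k in range(1,n):
    if st[k,4]>300: print(st[k],np.round(onz("wrist",*ce[k],.015,i),4))
```

```text
pos [ 0.4659 -0.1684  0.0594] yaw 54.93 z [-0.001 -0.001 -1.   ] dp [-0.03 -0.    1.68] turn 0.0 q [-0.32  0.16  0.66  2.03 -0.12  0.98  1.36] F [ 0.4 -0.2  0.3] w 0.65 t 10.5
[627 117  13 156 847] [0.579  0.0566 0.015 ]
[ 289  247   50   46 1792] [ 0.4664 -0.1678  0.015 ]
[227 377  46  17 399] [ 0.5141 -0.2578  0.015 ]
```

The tablet is at column 314, the same centred geometry as before, so I grasp it.

Emit:
{"fn": "move_arm", "kwargs": {"dp": [[0,0,0.6],[0,0,1.1],[0,0,1.45],[0,0,1.66],[0,0,1.66]], "turn": [0,0,0,0,0], "jaw": [0.2,0.2,0.2,0.2,0.0], "grip_force": 20}}

```text
time: 11.05
position: [0.4658, -0.1685, 0.0095]
tool_rot: [0.947, 2.995, 0.0]
ft_force: [0.1, 0.1, 0.4]
grip_width: 0.567
```

Emit:
{"fn": "move_arm", "kwargs": {"dp": [[0,0,0],[0,0,0],[0,0,0],[0,0,0],[0,0,0]], "turn": [0,0,0,0,0], "jaw": [-1,-1,-1,-1,-1]}}

```text
time: 11.55
position: [0.4659, -0.1686, 0.0098]
tool_rot: [0.947, 2.994, 0.001]
ft_force: [-1.0, -0.7, 3.9]
grip_width: 0.33
```

Emit:
{"fn": "move_arm", "kwargs": {"dp": [[0,0,0],[0,0,0],[0,0,-0.4],[0,0,-1],[0,0,-2]], "turn": [0,0,0,0,0], "jaw": [-1,-1,-1,-1,-1]}}

```text
time: 12.05
position: [0.4636, -0.1683, 0.0688]
tool_rot: [-0.947, -2.991, 0.002]
ft_force: [-0.1, 0.9, 0.1]
grip_width: 0.335
```

Run:
```python
from h import *
to([.527,.219,.222],54.93)
```

```text
pos [ 0.4636 -0.1683  0.0688] yaw 54.88 z [-0.004  0.    -1.   ] dp [ 5.71 11.76 -5.12] turn -0.01 q [-0.33  0.14  0.67  2.03 -0.1   1.01  1.35] F [-0.1  0.9  0.1] w 0.335 t 12.05
```

Emit:
{"fn": "move_arm", "kwargs": {"dp": [[0,0,-1.4],[0.3,0.6,-2.8],[0.8,1.7,-4.0],[1.4,2.9,-4.8],[2.0,4.1,-5.2]], "turn": [0,0,0,0,0], "jaw": [-1,-1,-1,-1,-1]}}

```text
time: 12.55
position: [0.4881, -0.0324, 0.2287]
tool_rot: [0.948, 2.99, 0.004]
ft_force: [0.8, 0.4, 0.1]
grip_width: 0.333
```

Emit:
{"fn": "move_arm", "kwargs": {"dp": [[0.6,1.3,0],[1.2,2.6,0],[1.9,4.0,0],[2.6,5.3,0],[3.2,6.5,0]], "turn": [0,0,0,0,0], "jaw": [-1,-1,-1,-1,-1]}}

```text
time: 13.05
position: [0.5202, 0.1835, 0.2256]
tool_rot: [0.946, 2.996, 0.0]
ft_force: [0.4, 0.2, 0.3]
grip_width: 0.335
```

Emit:
{"fn": "move_arm", "kwargs": {"dp": [[0.3,0.7,0],[0.5,1.16,0],[0.5,1.16,0],[0.5,1.16,0]], "turn": [0,0,0,0], "jaw": [-1,-1,-1,-1]}}

```text
time: 13.45
position: [0.5288, 0.2161, 0.2253]
tool_rot: [0.951, 2.994, -0.002]
ft_force: [0.2, -1.0, 0.4]
grip_width: 0.336
```

Run:
```python
from h import *
to([.527,.219,.163],54.93)
i=ctrl.camera_info("wrist"); im=save("wrist","w7")
im=cv2.cvtColor(im,cv2.COLOR_RGB2HSV).astype(float)
m=((im[...,0]>95)&(im[...,0]<125)&(im[...,1]>25)&(im[...,2]>120)).astype(float)
a=np.linspace(0,2*np.pi,72,endpoint=False)
best=[]
for x in np.arange(.512,.542,.001):
  for y in np.arange(.204,.234,.001):
    s=0
    for r,w in ((.029,1),(.036,-1)):
      for t in a[::2]:
        u,v=proj("wrist",[x+r*np.cos(t),y+r*np.sin(t),.154],i); u,v=int(round(u)),int(round(v))
        if 0<=v<270 and 0<=u<640: s+=w*m[v,u]
    best.append((s,x,y))
best.sort(reverse=True); print(best[0], np.mean(best[:10],axis=0))
```

```text
pos [0.5288 0.2161 0.2253] yaw 54.75 z [-0.    -0.001 -1.   ] dp [0.11 0.05 2.08] turn -0.04 q [-0.73  0.15  0.33  1.66 -0.05  1.34  0.56] F [ 0.2 -1.   0.4] w 0.336 t 13.45
(np.float64(5.0), np.float64(0.523), np.float64(0.223)) [4.     0.5303 0.222 ]
```

Emit:
{"fn": "move_arm", "kwargs": {"dp": [[0.1,0.05,0.5],[0.1,0.05,1.0],[0.1,0.05,1.5],[0.1,0.05,1.9],[0.1,0.05,2.05]], "turn": [0,0,0,0,0], "jaw": [-1,-1,-1,-1,-1]}}

```text
time: 14.0
position: [0.5257, 0.2207, 0.1613]
tool_rot: [-0.947, -2.993, 0.004]
ft_force: [-0.6, 0.2, -0.7]
grip_width: 0.337
```

Emit:
{"fn": "move_arm", "kwargs": {"dp": [[0,0,0],[0,0,0],[0,0,0]], "turn": [0,0,0], "jaw": [-1,-1,-1]}}

```text
time: 14.3
position: [0.5273, 0.2216, 0.1645]
tool_rot: [0.947, 2.994, 0.002]
ft_force: [-0.3, 0.1, -0.2]
grip_width: 0.336
```

Run:
```python
from h import *
to([.527,.219,.163],54.93)
for c in ["wrist","side"]: save(c,"e1"+c)
w=cv2.imread("pics/e1wrist.png")[150:390,190:510]; s=cv2.resize(cv2.imread("pics/e1side.png")[120:300,240:480],(480,360),interpolation=cv2.INTER_CUBIC)
cv2.imwrite("pics/e1.png",np.hstack([w,s[60:300]]))
```

```text
pos [0.5273 0.2216 0.1645] yaw 54.89 z [ 0.001  0.001 -1.   ] dp [-0.04 -0.08  0.05] turn -0.01 q [-0.73  0.19  0.32  1.74 -0.06  1.22  0.57] F [-0.3  0.1 -0.2] w 0.336 t 14.3
```

View pics/e1.png

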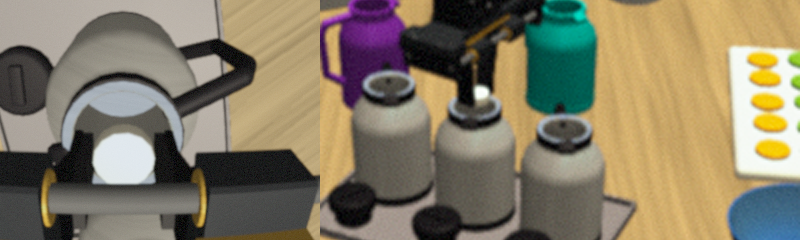

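The tablet is centred in the middle jug's mouth, so I release it. Then I rise and go towards the jar.

Emit:
{"fn": "move_arm", "kwargs": {"dp": [[0,0,0],[0,0,0],[0,0,0],[0,0,0],[0,0,0]], "turn": [0,0,0,0,0], "jaw": [-0.1,0.1,0.2,0.3,0.3]}}

```text
time: 14.9
position: [0.5268, 0.2214, 0.1637]
tool_rot: [0.947, 2.995, 0.0]
ft_force: [0.9, 0.4, -0.6]
grip_width: 0.625
```

Emit:
{"fn": "move_arm", "kwargs": {"dp": [[0,0,-1],[0,0,-2.4],[-0.3,-0.4,-3.5],[-1,-1.3,-3.5],[-2,-2.5,-3.5]], "turn": [0,0,0,0,0], "jaw": [0.3,0.3,0.3,0.3,0.3]}}

```text
time: 15.4
position: [0.5331, 0.1273, 0.2701]
tool_rot: [0.939, 2.996, 0.004]
ft_force: [1.4, -0.4, -0.4]
grip_width: 0.65
```

Emit:
{"fn": "move_arm", "kwargs": {"dp": [[-1.0,-1.3,0],[-2,-2.5,0],[-3,-3.7,0],[-4,-5.0,0],[-5,-6.2,0]], "turn": [0,0,0,0,0], "jaw": [1,1,1,1,1]}}

```text
time: 15.9
position: [0.5481, -0.1151, 0.2691]
tool_rot: [0.948, 2.995, 0.001]
ft_force: [0.3, 0.7, -0.3]
grip_width: 0.972
```

Emit:
{"fn": "move_arm", "kwargs": {"dp": [[-1.0,-1.2,0],[-2,-2.4,0],[-3,-3.6,0],[-3.5,-4.3,0],[-3.5,-4.3,0]], "turn": [1.5,3,4.5,6,7.5], "jaw": [1,1,1,1,1]}}

```text
time: 16.4
position: [0.5581, -0.2848, 0.2687]
tool_rot: [1.876, 2.518, -0.006]
ft_force: [-0.4, -0.6, -0.4]
grip_width: 0.998
```

Run:
```python
from h import *
to([.56,-.285,.26],-5)
```

```text
pos [ 0.5581 -0.2848  0.2687] yaw 16.62 z [-0.001 -0.004 -1.   ] dp [-0.02  0.06  0.29] turn 4.32 q [-0.19  0.31  0.78  1.47 -0.21  1.45  0.89] F [-0.4 -0.6 -0.4] w 0.998 t 16.4
```

Emit:
{"fn": "move_arm", "kwargs": {"dp": [[0,0,0],[0,0,0],[0,0,0],[0,0,0],[0,0,0]], "turn": [1.5,3,4.3,4.3,4.3], "jaw": [1,1,1,1,1]}}

```text
time: 16.9
position: [0.5602, -0.2787, 0.2686]
tool_rot: [-2.296, -2.144, 0.0]
ft_force: [0.5, -0.2, 0.3]
grip_width: 0.998
```

Run:
```python
from h import *
to([.56,-.306,.2],-5)
i=ctrl.camera_info("wrist"); im=save("wrist","w8"); save("scene","c8"); save("side","s8")
for u in [(.56,-.306,.154)]: print(np.round(proj("wrist",u,i)))
for d in ctrl.masks_of("wrist","cap_mid")[:3]:
    r=d["region"].astype(np.uint8); c=max(cv2.findContours(r,0,1)[0],key=cv2.contourArea); e=cv2.minEnclosingCircle(c)
    print(round(d["confidence"],2),np.round(d["rect"]),e,np.round(onz("wrist",*e[0],.154,i),4))
for c in ["scene","side"]:
    for t in ["tablet_a_mid","cap_mid"]:
        for d in ctrl.look_for(c,t)[:3]: print(c,t,round(d["confidence"],2),np.round(d["rect"]))
a=cv2.resize(cv2.imread("pics/w8.png"),(400,300)); b=cv2.resize(cv2.imread("pics/c8.png")[180:300,320:480],(400,300),interpolation=3)
cv2.imwrite("pics/d3.png",np.hstack([a,b]))
```

```text
pos [ 0.5602 -0.2787  0.2686] yaw -3.94 z [-0.  0. -1.] dp [-0.91  0.06  2.29] turn 0.21 q [-0.24  0.32  0.84  1.47 -0.24  1.46  0.53] F [ 0.5 -0.2  0.3] w 0.998 t 16.9
[317. 267.]
0.75 [316. 255.  71.  76.] ((313.6736755371094, 255.06704711914062), 38.352962493896484) [ 0.5581 -0.2954  0.154 ]
scene cap_mid 0.71 [414. 215.  55.  61.]
scene cap_mid 0.66 [176. 210.  23.  22.]
side cap_mid 0.82 [339. 365.  36.  38.]
```

View pics/d3.png

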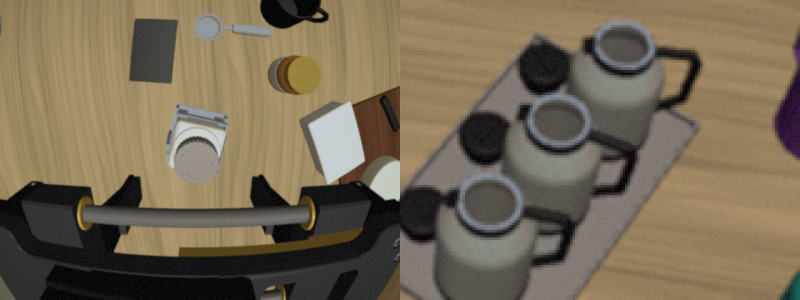

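Both tablets are out of sight in the jugs: the slate is empty, the tray is clear and all three jugs stand. The cap top is near (315,258) in the full image. I refine the cap position with a silhouette fit in all three cameras.

Run:
```python
from h import *
from scipy.optimize import minimize
a=np.linspace(0,2*np.pi,60,endpoint=False)
P=np.array([[.029*np.cos(t),.029*np.sin(t),z] for t in a for z in (.124,.154)])
fs={"wrist":"w8","scene":"c8","side":"s8"}
for c,f in fs.items():
    i=ctrl.camera_info(c); im=cv2.imread(f"pics/{f}.png")
    u,v=map(int,proj(c,[.56,-.304,.139],i)); h=70 if c=="wrist" else 40
    S=4; crop=im[v-h:v+h,u-h:u+h]
    big=cv2.resize(crop,None,fx=S,fy=S,interpolation=cv2.INTER_CUBIC); big=cv2.GaussianBlur(big,(0,0),S*.6)
    lab=cv2.cvtColor(big,cv2.COLOR_BGR2LAB).astype(float)
    cu,cv_=proj(c,[.56,-.304,.152],i); px=lab[int((cv_-v+h)*S)-6:int((cv_-v+h)*S)+6,int((cu-u+h)*S)-6:int((cu-u+h)*S)+6].reshape(-1,3).mean(0)
    def hull(x,y):
        q=np.array([proj(c,p+[x,y,0],i) for p in P]); q=((q-[u-h,v-h]+.5)*S).astype(np.float32)
        m=np.zeros(lab.shape[:2],np.uint8); cv2.fillConvexPoly(m,cv2.convexHull(q).astype(np.int32),1); return m
    # colour edge fit: capness map by chroma (neutral) and darkness
    cap=(np.hypot(lab[...,1]-px[1],lab[...,2]-px[2])<8)&(lab[...,0]<px[0]+35)
    cap=cap.astype(np.uint8)
    net=[d["region"] for d in ctrl.masks_of(c,"cap_mid") if np.hypot(d["rect"][0]-u,d["rect"][1]-v)<25]
    for nm,m in [("col",cap)]+[("net",cv2.resize(n[v-h:v+h,u-h:u+h].astype(np.uint8),None,fx=S,fy=S)) for n in net[:1]]:
        best=(0,)
        for st,span in ((.003,.015),(.0007,.0035)):
            b0=best[1:] or (.56,-.304)
            for x in np.arange(b0[0]-span,b0[0]+span,st):
                for y in np.arange(b0[1]-span,b0[1]+span,st):
                    k=hull(x,y)
                    if nm=="col": R2=cv2.dilate(k,np.ones((25,25)))
                    else: R2=np.ones_like(k)
                    s=(k&m&R2).sum()/((k|m)&R2).sum()
                    if s>best[0]: best=(s,x,y)
        print(c,nm,np.round(best,4),px.round())
```

```text
wrist col [ 0.9633  0.5577 -0.3003] [156. 129. 133.]
wrist net [ 0.9649  0.5577 -0.3003] [156. 129. 133.]
scene col [ 0.9442  0.5593 -0.3047] [132. 130. 131.]
scene net [ 0.9351  0.5577 -0.3077] [132. 130. 131.]
side col [ 0.8987  0.5593 -0.3033] [170. 131. 135.]
```

The estimates agree within about 3 mm. I use (0.559, -0.3035), come down over the cap wide open, and check for contact.

Emit:
{"fn": "move_arm", "kwargs": {"dp": [[-0.5,0,0.3],[-0.83,0.02,0.8],[-0.83,0.02,1.6],[-0.83,0.02,2.3],[-0.83,0.02,3.0]], "turn": [0,0,0,0,0], "jaw": [1,1,1,1,1]}}

```text
time: 17.95
position: [0.5584, -0.304, 0.1769]
tool_rot: [-2.3, -2.139, 0.001]
ft_force: [0.6, 0.8, -0.1]
grip_width: 1.001
```

Emit:
{"fn": "move_arm", "kwargs": {"dp": [[0,0,0],[0,0,0]], "turn": [0,0], "jaw": [1,1]}}

```text
time: 18.15
position: [0.5586, -0.3039, 0.1784]
tool_rot: [-2.3, -2.139, 0.001]
ft_force: [0.0, -0.1, 0.6]
grip_width: 0.998
```

Run:
```python
from h import *
to([.559,-.3035,.129],-4)
save("wrist","w9"); i=ctrl.camera_info("wrist")
for d in ctrl.masks_of("wrist","cap_mid")[:2]:
    print(round(d["confidence"],2),np.round(d["rect"]))
```

```text
pos [ 0.5586 -0.3039  0.1784] yaw -4.14 z [-0.001  0.    -1.   ] dp [0.01 0.01 1.65] turn -0.03 q [-0.18  0.4   0.82  1.57 -0.3   1.3   0.61] F [ 0.  -0.1  0.6] w 0.998 t 18.15
0.69 [313. 268. 100. 108.]
```

View pics/w9.png

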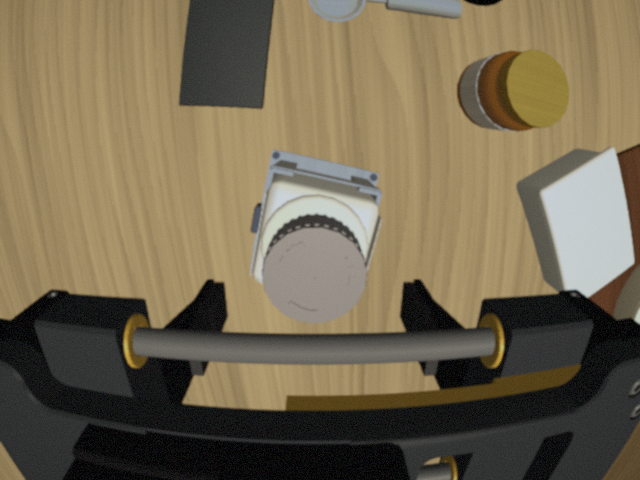

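The cap top (314,275) sits midway between the fingers (about 208 and 416). That was my last picture view (12). I descend and close lightly.

Run:
```python
from h import *
print(onz("wrist",314,275,.154), proj("wrist",[.5586,-.3039,.154]))
```

```text
[ 0.55900807 -0.30025696  0.154     ] (np.float64(313.7330055471347), np.float64(281.10149200178165))
```

Emit:
{"fn": "move_arm", "kwargs": {"dp": [[0,0,0.4],[0,0,0.8],[0,0,1.2],[0,0,1.5],[0,0,1.65]], "turn": [0,0,0,0,0], "jaw": [1,1,1,1,1], "grip_force": 4}}

```text
time: 18.75
position: [0.5583, -0.3033, 0.1275]
tool_rot: [-2.298, -2.139, 0.001]
ft_force: [-0.3, -0.3, -0.2]
grip_width: 1.001
```

Emit:
{"fn": "move_arm", "kwargs": {"dp": [[0,0,0],[0,0,0],[0,0,0],[0,0,0],[0,0,0]], "turn": [0,0,0,0,0], "jaw": [0.6,0.4,0.2,0.0,0.0]}}

```text
time: 19.25
position: [0.559, -0.3039, 0.1296]
tool_rot: [2.3, 2.14, 0.0]
ft_force: [-0.2, -0.7, 2.3]
grip_width: 0.665
```

Emit:
{"fn": "move_arm", "kwargs": {"dp": [[0,0,0],[0,0,0],[0,0,0],[0,0,0]], "turn": [0,0,0,0], "jaw": [0,0,0,0]}}

```text
time: 19.65
position: [0.559, -0.3039, 0.1296]
tool_rot: [2.3, 2.14, 0.0]
ft_force: [-1.5, 0.2, 4.1]
grip_width: 0.67
```

Run:
```python
from h import *
to([.559,-.3035,.129],-4); print(ctrl.get_state()["torque"])
```

```text
pos [ 0.559  -0.3039  0.1296] yaw -4.12 z [ 0.  0. -1.] dp [ 0.01 -0.    0.02] turn -0.02 q [-0.16  0.44  0.8   1.63 -0.33  1.22  0.63] F [-1.5  0.2  4.1] w 0.67 t 19.65
[0.02620325 0.4003686  0.03689007]
```

The grip is centred: width 58 mm and only 1.5 N sideways. I grip firmly, then press about 5 mm.

Emit:
{"fn": "move_arm", "kwargs": {"dp": [[0,0,0],[0,0,0],[0,0,0],[0,0,0],[0,0,0]], "turn": [0,0,0,0,0], "jaw": [-1,-1,-1,-1,-1], "grip_force": 50}}

```text
time: 20.15
position: [0.559, -0.3039, 0.1296]
tool_rot: [2.3, 2.14, 0.0]
ft_force: [-2.5, 1.0, 5.9]
grip_width: 0.656
```

Emit:
{"fn": "move_arm", "kwargs": {"dp": [[0,0,0.04],[0,0,0.08],[0,0,0.12],[0,0,0.16],[0,0,0.16]], "turn": [0,0,0,0,0], "jaw": [-1,-1,-1,-1,-1]}}

```text
time: 20.65
position: [0.5591, -0.3039, 0.126]
tool_rot: [2.299, 2.141, 0.001]
ft_force: [-4.4, 2.6, 10.5]
grip_width: 0.655
```

Emit:
{"fn": "move_arm", "kwargs": {"dp": [[0,0,0],[0,0,0],[0,0,0]], "turn": [0,0,0], "jaw": [-1,-1,-1]}}

```text
time: 20.95
position: [0.5591, -0.3039, 0.1261]
tool_rot: [2.299, 2.14, 0.001]
ft_force: [-4.0, 2.9, 12.5]
grip_width: 0.661
```

Run:
```python
from h import *
to([.559,-.3035,.1248],-4); print(ctrl.get_state()["torque"])
```

```text
pos [ 0.5591 -0.3039  0.1261] yaw -4.1 z [ 0.001  0.    -1.   ] dp [ 0.01 -0.    0.04] turn -0.02 q [-0.16  0.44  0.8   1.63 -0.33  1.21  0.64] F [-4.   2.9 12.5] w 0.661 t 20.95
[0.40055513 0.96731237 0.09070124]
```

Emit:
{"fn": "move_arm", "kwargs": {"dp": [[0,0,0.04],[0,0,0.04],[0,0,0.04],[0,0,0.04]], "turn": [0,0,-0.4,-1], "jaw": [-1,-1,-1,-1], "grip_force": 55}}

```text
time: 21.35
position: [0.56, -0.3043, 0.1253]
tool_rot: [2.201, 2.238, 0.003]
ft_force: [-1.8, 1.4, 11.4]
grip_width: 0.659
```

Emit:
{"fn": "move_arm", "kwargs": {"dp": [[0,0,0],[0,0,0],[0,0,0],[0,0,0]], "turn": [-0.6,-1.2,-1.8,-2.0], "jaw": [-1,-1,-1,-1]}}

```text
time: 21.75
position: [0.5606, -0.3041, 0.1255]
tool_rot: [1.997, 2.421, 0.003]
ft_force: [-2.0, 1.8, 10.9]
grip_width: 0.656
```

Run:
```python
from h import *
to([.559,-.3035,.1248],-4); print(ctrl.get_state()["torque"])
i=ctrl.camera_info("wrist"); save("wrist","w10")
```

```text
pos [ 0.5606 -0.3041  0.1255] yaw 10.97 z [ 0.004 -0.    -1.   ] dp [ 0.03 -0.05  0.02] turn 2.99 q [-0.12  0.43  0.75  1.63 -0.31  1.2   0.88] F [-2.   1.8 10.9] w 0.656 t 21.75
[ 0.28408383  0.45849822 -0.12687294]
```

The torque is low, so the cap is turning with the jaws. I keep pressing a touch more and continue to about 60°.

Emit:
{"fn": "move_arm", "kwargs": {"dp": [[0,0,0.02],[0,0,0.02],[0,0,0.02],[0,0,0.02],[0,0,0.02]], "turn": [-0.8,-1.7,-2.6,-3.5,-4.4], "jaw": [-1,-1,-1,-1,-1]}}

```text
time: 22.3
position: [0.5608, -0.3036, 0.125]
tool_rot: [1.495, 2.759, 0.003]
ft_force: [-0.8, 2.4, 11.6]
grip_width: 0.656
```

Emit:
{"fn": "move_arm", "kwargs": {"dp": [[0,0,0],[0,0,0],[0,0,0]], "turn": [-0.8,-1.7,-2.0], "jaw": [-1,-1,-1]}}

```text
time: 22.6
position: [0.5611, -0.3038, 0.1252]
tool_rot: [1.25, 2.877, 0.003]
ft_force: [-0.4, 2.2, 12.5]
grip_width: 0.658
```

Emit:
{"fn": "move_arm", "kwargs": {"dp": [[0,0,0],[0,0,0],[0,0,0],[0,0,0],[0,0,0]], "turn": [-0.8,-1.7,-2.5,-2.5,-2.5], "jaw": [-1,-1,-1,-1,-1]}}

```text
time: 23.1
position: [0.5608, -0.3036, 0.1251]
tool_rot: [0.932, 2.996, 0.002]
ft_force: [-1.0, 2.4, 12.2]
grip_width: 0.658
```

Run:
```python
from h import *
to([.559,-.3035,.1248],-4); print(ctrl.get_state()["torque"])
i=ctrl.camera_info("wrist"); save("wrist","w11")
```

```text
pos [ 0.5608 -0.3036  0.1251] yaw 55.45 z [ 0.004 -0.    -1.   ] dp [ 0.05 -0.03  0.01] turn 11.89 q [-0.02  0.4   0.6   1.63 -0.24  1.19  1.6 ] F [-1.   2.4 12.2] w 0.658 t 23.1
[0.45236494 0.45817057 0.15933294]
```

Turned 59.5° (1.04 rad). I lift straight up, slowly at first, watching the force.

Emit:
{"fn": "move_arm", "kwargs": {"dp": [[0,0,-0.1],[0,0,-0.2],[0,0,-0.3],[0,0,-0.4],[0,0,-0.4]], "turn": [0,0,0,0,0], "jaw": [-1,-1,-1,-1,-1]}}

```text
time: 23.65
position: [0.5593, -0.3031, 0.1343]
tool_rot: [-0.934, -3.0, -0.001]
ft_force: [1.1, 1.6, -0.0]
grip_width: 0.658
```

Run:
```python
from h import *
to([.5595,-.3035,.2046],-4); print(ctrl.get_state()["torque"])
```

```text
pos [ 0.5593 -0.3031  0.1343] yaw 55.41 z [ 0.     0.001 -1.   ] dp [-0.01 -0.   -2.34] turn 11.88 q [-0.02  0.39  0.6   1.62 -0.23  1.21  1.6 ] F [ 1.1  1.6 -0. ] w 0.658 t 23.65
[ 0.21020626 -0.34979258  0.02055906]
```

No resistance, so the cap is free. I lift to about 8 cm above its seat and settle.

Emit:
{"fn": "move_arm", "kwargs": {"dp": [[0,0,-0.3],[0,0,-0.8],[0,0,-1.4],[0,0,-2.0],[0,0,-2.5]], "turn": [0,0,0,0,0], "jaw": [-1,-1,-1,-1,-1]}}

```text
time: 24.15
position: [0.5584, -0.3045, 0.2118]
tool_rot: [0.936, 2.999, -0.001]
ft_force: [0.5, -0.1, -0.1]
grip_width: 0.658
```

Emit:
{"fn": "move_arm", "kwargs": {"dp": [[0,0,0],[0,0,0],[0,0,0],[0,0,0],[0,0,0]], "turn": [0,0,0,0,0], "jaw": [-1,-1,-1,-1,-1]}}

```text
time: 24.65
position: [0.5586, -0.3035, 0.2088]
tool_rot: [-0.934, -2.998, -0.0]
ft_force: [-0.2, -0.1, -0.9]
grip_width: 0.66
```

Run:
```python
from h import *
to([.5595,-.3035,.2096],55); s=ctrl.get_state(); print(np.abs(s["qd"]).max())
for c in ["scene","side","wrist"]:
    save(c,"f"+c)
    for t in ["cap_mid","jug_a","stopper_0","mug","honey","teaspoon","tablet_a_mid"]:
        print(c,t,[(round(d["confidence"],2),np.round(d["rect"]).astype(int).tolist()) for d in ctrl.look_for(c,t) if d["confidence"]>.5])
for z in (.204,.139+.08): print([np.round(proj(c,[.5593,-.3035,z])) for c in ("scene","side","wrist")])
# any image change outside gripper in scene vs start
for c in ("scene","side"):
    d=cv2.absdiff(cv2.GaussianBlur(cv2.imread(f"pics/{c}0.png"),(5,5),0),cv2.GaussianBlur(cv2.imread(f"pics/f{c}.png"),(5,5),0)).max(2)
    n,l,st,ce=cv2.connectedComponentsWithStats((d>35).astype(np.uint8))
    print(c,[st[k].tolist() for k in range(1,n) if st[k,4]>25])
```

```text
pos [ 0.5586 -0.3035  0.2088] yaw 55.39 z [-0.001  0.    -1.   ] dp [-0.02  0.02 -0.03] turn 0.08 q [-0.03  0.33  0.62  1.53 -0.2   1.34  1.57] F [-0.2 -0.1 -0.9] w 0.66 t 24.65
0.0037292250468405484
scene cap_mid []
scene jug_a [(0.88, [496, 309, 63, 52]), (0.76, [360, 278, 61, 63]), (0.74, [493, 212, 50, 65]), (0.73, [388, 245, 54, 57]), (0.56, [414, 216, 54, 56])]
scene stopper_0 [(0.93, [378, 206, 21, 16]), (0.87, [352, 235, 24, 22]), (0.54, [327, 265, 20, 25])]
scene mug [(0.97, [255, 305, 40, 48])]
scene honey [(0.67, [203, 292, 33, 41])]
scene teaspoon [(0.59, [254, 266, 22, 34])]
scene tablet_a_mid []
side cap_mid [(0.68, [346, 332, 23, 35])]
side jug_a [(0.78, [261, 178, 44, 56]), (0.7, [375, 182, 9, 49]), (0.63, [375, 230, 22, 40]), (0.6, [277, 216, 38, 74]), (0.58, [306, 224, 27, 58])]
side stopper_0 [(0.71, [258, 254, 25, 26]), (0.69, [298, 265, 20, 18])]
side mug [(0.7, [426, 316, 60, 58])]
side honey [(0.63, [427, 358, 32, 58])]
side teaspoon []
side tablet_a_mid []
wrist cap_mid [(0.88, [312, 306, 131, 134])]
wrist jug_a [(0.73, [631, 59, 16, 73]), (0.54, [629, 7, 23, 
[... 464 characters left out ...]
 16, 43, 350], [341, 65, 9, 12, 60], [316, 71, 24, 9, 169], [172, 207, 11, 8, 53], [166, 207, 25, 18, 186], [238, 213, 12, 11, 110], [254, 227, 13, 13, 124]]
side [[17, 0, 7, 9, 40], [87, 0, 60, 100, 2419], [143, 0, 249, 386, 26720], [21, 19, 12, 81, 361], [146, 28, 5, 13, 29], [224, 81, 17, 12, 39], [240, 90, 21, 16, 202], [200, 94, 20, 31, 294], [81, 107, 14, 87, 526], [21, 119, 6, 20, 68], [17, 146, 5, 45, 99], [0, 188, 20, 42, 392], [49, 190, 27, 14, 151], [21, 200, 25, 6, 127], [90, 200, 12, 60, 409], [53, 205, 6, 7, 26], [59, 209, 17, 21, 191], [20, 214, 29, 16, 285], [57, 219, 10, 13, 40], [77, 228, 13, 19, 183], [23, 243, 24, 15, 239], [17, 259, 14, 16, 104], [280, 355, 18, 17, 231]]
```

The cap is in the jaws about 8 cm above its seat. In the side view it is at row 332, against 330 predicted, and it is level and still. Scene changes are confined to the arm, the jar top and the two emptied tablet spots. I hand the job in.

```bash
python3 -c "
from bench import ctrl
print(ctrl.close_job())"
```

```text
the job is handed in; nothing more can be done
None
```

I dropped one tablet into the front jug and one into the middle jug, then opened the jar and handed the job in at about 25 s of the 67 s.

**Cap:** I pressed it about 4 to 5 mm at roughly 12 N, turned it 1.04 rad anticlockwise while pressed, and lifted it off. It came free with no resistance. At hand-in it was gripped level and still, about 8 cm above its seat, with the tool within about 1 mm of where it gripped the cap.

**Last checks:**
- **Tablets:** none were detected outside the jugs and the slate is empty. I could not see them inside the jugs, so that is inferred from the centred releases.
- **Jugs and bystanders:** they stand where they were. In the scene picture only the arm, the cap area and the two tablet spots changed.
- **Disagreements:** the last scene view did not report the cap, but the side and wrist views did, within about 10 pixels of where I expected it. The side view also missed the teaspoon and one stopper, which the scene view showed in place. The cameras disagreed on positions by 2 to 5 mm; the low sideways force on gripping confirmed the cap position along the jaws.

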